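Put the sharpening stone away and close its case

TASK

Put the green sharpening stone away: lay it flat in the empty ribbed bay of the grey case, beside the brown stone, and let go of it. Then fold the lid fully shut, and last fold the orange clasp on the lid's front edge down flat against the front of the case. Leave the brown stone in its bay and do not disturb the screwdriver or marker pen.

Things in the scene. Friction and masses are not known exactly. Their poses are not given: they have to be found in the camera images.
- case: open grey plastic case fixed to the bench, 126x170x42 mm (x, y, z) without lid, walls and floor 4 mm. Origin: centre of the underside, on the bench. x points from the front of the case (clasp side) to the hinge side, y along the hinge, z up. It stands turned by up to 0.25 rad. Its inside has two bays side by side, with grey floors and low black ribs 4 mm high round them.
- green_bay (a point): centre of the empty bay's floor, in the case at x 0, y -33 mm, z 4 mm; axes as the case's. The bay is 108 mm long along case x and 31 mm wide along case y between its ribs; 32 mm of free room on its outer side to the case wall and 54 mm on its inner side to the brown stone, above the 4 mm ribs.
- brown_bay (a point): centre of the floor of the other bay (92 x 26 mm), in the case at x 0, y +47 mm, z 4 mm; axes as the case's; the brown stone lies in it.
- green_stone_centre (a point): centre (half-way up) of the green stone, a loose block 25x100x13 mm of 0.05 to 0.10 kg; own x across its 25 mm width, y along its 100 mm length, z up. Lies flat on the bench at the start, to the right of the case, at varied yaw. Either end may lie at the front of the bay.
- brown_stone_centre (a point): centre of the brown stone, a loose block 20x85x12 mm that lies in its bay, length along case x; own y along its length.
- lid_hinge (a point): middle of the lid's hinge line, in the case at x +63 mm, y 0, z 42 mm; the hinge line runs along case y.
- lid_edge (a point): middle of the lid's free front edge, on its outer face, 128 mm from the hinge line and 6 mm out from the plane of the lid's inner face (which holds the hinge line). It moves with the lid. The lid is a flat grey plate 172 mm wide and 6 mm thick with a dark panel on its outer face.
- lid (a joint): lid angle, rad: 0 fully shut (lies on the case walls), pi/2 upright, 2.0 fully open, leaning back away from the robot (1.7 to 1.92 at the start). The hinge is stiff (0.4 N m of friction): the lid stays where it is left, and a push of 3 to 8 N near its edge moves it.
- clasp_end (a point): middle of the free end of the clasp, an orange flap 36 mm wide, 30 mm long and 4 mm thick, hinged on the lid's front edge 131 mm from the lid's hinge line, 3 mm above the inner face, on the middle of its width. It moves with lid and clasp.
- clasp (a joint): clasp angle, rad: 0 folded down flat against the front of the case (lid shut; it then spans 15 to 45 mm above the bench, 4 mm before the front wall, its outer face at case x -70 mm), pi/2 would stick straight out to the front; 0.7 its outer stop; 0.35 to 0.55 at the start, so with the lid shut it slopes down and out. It stays where it is left; a push of about 0.5 to 3 N at its end moves it, and a push from the front toward the case folds it home.
- red_screwdriver: red-handled screwdriver lying on the bench, 174 mm long, 26 mm thick; bystander. Origin on its underside.
- marker_pen: white marker pen with a red cap lying on the bench, 135 mm long, 17 mm thick; bystander. Origin on its underside.

How it is judged:
On the way, in this order (a step that is already met when the one before it is completed fails the run):
1. the green stone lies flat in the empty bay, released, with the lid still open (x of green_stone_centre in the frame of green_bay between -0.009 and 0.009 m and y of green_stone_centre in the frame of green_bay between -0.006 and 0.006 m and z of green_stone_centre in the frame of green_bay between 0.003 and 0.009 m and angle between the y axis of green_stone_centre and the x axis of case, either way round below 0.12 rad and angle between the z axis of green_stone_centre and the z axis of case, either way round below 0.06 rad and contact force between the fingers and green_stone below 0.05 N and value of joint lid above 1 rad), for 0.2 s.
2. the lid is fully shut, the clasp not yet folded down (value of joint lid below 0.05 rad and value of joint clasp above 0.2 rad), for 0.1 s.
At the end, for the whole second after the job is handed in: The green stone lies at rest flat in its bay (centre within 9 mm along and 6 mm across the bay, turned less than 0.12 rad), the brown stone still lies in its own bay (within 10 mm along and 6 mm across), the lid is shut to within 0.05 rad and the clasp is folded down to within 0.12 rad (x of green_stone_centre in the frame of green_bay between -0.009 and 0.009 m and y of green_stone_centre in the frame of green_bay between -0.006 and 0.006 m and z of green_stone_centre in the frame of green_bay between 0.003 and 0.009 m and angle between the y axis of green_stone_centre and the x axis of case, either way round below 0.12 rad and angle between the z axis of green_stone_centre and the z axis of case, either way round below 0.06 rad and x of brown_stone_centre in the frame of brown_bay between -0.01 and 0.01 m and y of brown_stone_centre in the frame of brown_bay between -0.006 and 0.006 m and z of brown_stone_centre in the frame of brown_bay below 0.01 m and contact force between the fingers and green_stone below 0.05 N and value of joint lid below 0.05 rad and value of joint clasp below 0.12 rad and linear speed of green_stone below 0.01 m/s); the robot touches nothing.
It fails at once if a bystander (screwdriver or marker pen) is pushed more than 30 mm (distance of any of red_screwdriver, marker_pen from where it was at the start of the episode above 0.03 m).
It also fails if it takes over 61 s, if anything falls off the work surface, if the arm or the gripper's body presses on something with over 40 N, if the wrist force passes 120 N, or if a joint passes its speed limit or range.

ROBOT

A 6-joint arm with a two-finger parallel gripper is mounted at the origin on a cart in front of the work surface, level with it; the furniture and walls round the work are solid. World frame = base frame: x ahead of the robot, y to its left, z up, the work surface at z = 0. Lengths are in m, angles in rad, forces in N, time in s.
With the tool pointing down it reaches from about 0.225 to 0.875 m from the base axis. Payload 3.4 kg.
Tool frame: the origin (TCP) lies at the very end of the fingers, on their centre line; the grasp point (between the pads) lies 19 mm behind it; z points along the fingers, x is the direction in which the jaws open and shut, and the axes are right-handed (so a half turn about z gives the same grasp; the last joint's range is limited). The gripper opens to 85 mm and grips with 20 to 120 N. Pads are 22 mm wide; open, the fingers measure 114 mm over their backs; the gripper's body (76 mm by 85 mm) begins 54 mm behind the grasp point. The pads swing forward as they close: fully open they stand 13 mm farther back than shut.
Start: joints at [1.228, 0.276, 1.505, -0, 1.361, -0.121], TCP at [0.127, 0.561, 0.231] pointing down, gripper open.
Joint ranges: [-2.89, 2.89], [-0.75, 2.08], [0.22, 2.7], [-1.18, 4.32], [0.11, 2.71], [-2.7, 2.7]. Speed limits (rad/s): [2.57, 2.57, 3.14, 3.14, 3.14, 3.14].

INTERFACE

Orientations are given as a unit quaternion [w, x, y, z].
In Python, from rig import manip gives the robot as it stands.
- The arm moves only by the tool carry_out, never from a script. Its argument "series" is a list of rows, each a list of 2 entries, a list of its own where there are three numbers: the shift along the tool's x, y, z in mm, then the turn about the tool's z in degrees. A call has 1 to 10 rows; each row shifts and turns the pose as measured when the row begins, along the tool's axes as they then stand; what a row does not reach is not made up. A row lasts 1/12 s, in which the tool goes at most 41.7 mm and 7.16 degrees, less where a joint would pass 70% of its speed; a pose out of reach is approached as far as the arm can. A call is refused whole if a number of a shift passes 41.7 or a number of a turn 7.16, either way. A call with a gripper value outside its range is refused whole. "fingers" is the finger opening in mm, from 0 to 85.4, set as the call begins (left out, the last holds). The fingers move at their own pace and stop on an object; "squeeze" is the grip in N (left out, the last holds). Time passes only in rows, so rows that do not move let the fingers close. It gives the time, the measured TCP pose, the force and the opening at its end, in the units of the state.
- manip.get_state(): the state, without advancing time (a new reading comes with each control period).
- manip.get_image(name): name is "scene" or "side" or "wrist"; returns a dict with "frame" (420x560x3 uint8, blue, green, red), "K" (3x3 intrinsics, pixels), "rvec" (rotation vector, rad) and "tvec" (3), from world to camera coordinates, as OpenCV has them; the wrist camera has in their place "mount" (4x4, takes a point from camera to tool coordinates, whose origin is the TCP and whose axes are the tool frame's). Camera axes: x right, y down, z forward; pixel columns grow to the right and rows downward; lengths in m; the calibration is good to about 2 mm. A picture is of the moment at which its call begins: read the wrist's pose just before it. There is no depth.
- manip.sign_off(): hands the job in, once; it reports no verdict.
The state is a dict: "clock": time; "qpos": joint angles; "qd": joint speeds; "effort": joint torques, N m; "position": TCP position; "ee_rot": TCP orientation; "contact_force": force on the tool from outside, world axes, zero at the start; "moment": the same for the moment, N m; "width": finger opening in m.
Only numpy, scipy, OpenCV 4.12 (cv2) and the standard library are available. Lean on these libraries where they do the work, as an engineer would, in place of code of your own. Each camera call takes 0.05 s, during which the arm holds its last target. There are 200 camera calls.

## Working session

There is one attempt and no reset: what is moved stays moved. The work goes in short steps, Python scripts to look and compute and a tool call to move; the robot and the scene stay as the last step left them, time stands still between calls to the robot, and variables do not carry over. Pictures are saved under pics/ and viewed, about 8 in all and at most 12, crops included, and the job is handed in when it is done.

Besides the shell and the picture viewer there is one more tool, called after "Request:" as name([rows], argument=value, ...), one row to a line, values as JSON. carry_out: Moves the arm, as the interface text tells. Its arguments: {"type":"object","properties":{"series":{"type":"array","items":{"type":"array"}},"fingers":{"type":"number"},"squeeze":{"type":"number"}},"required":["series"]}

```bash
ls; mkdir -p pics
cat > h.py <<'E'
import numpy as np, cv2
from rig import manip
from scipy.spatial.transform import Rotation as R
def cam(im,st=None):
    K=im["K"]
    if "mount" in im:
        T=np.eye(4); q=st["ee_rot"]; T[:3,:3]=R.from_quat([q[1],q[2],q[3],q[0]]).as_matrix(); T[:3,3]=st["position"]
        C=T@np.array(im["mount"]); return np.array(K),C[:3,:3],C[:3,3]
    Rm=cv2.Rodrigues(np.array(im["rvec"],float))[0]; return np.array(K),Rm.T,-Rm.T@np.array(im["tvec"]).ravel()
def ray(c,uv):
    K,Rw,o=c; return o,Rw@(np.linalg.inv(K)@[uv[0],uv[1],1.])
def onz(c,uv,z):
    o,d=ray(c,uv); return o+d*(z-o[2])/d[2]
def proj(c,p):
    K,Rw,o=c; v=K@(Rw.T@(np.array(p)-o)); return v[:2]/v[2]
def shot(n,fn=None):
    st=manip.get_state(); im=manip.get_image(n)
    if fn: cv2.imwrite("pics/"+fn,im["frame"])
    return im["frame"],cam(im,st),st
E
python3 - <<'E'
from h import *
a,c,_=shot("scene"); b,d,s=shot("side")
w,_,_=shot("wrist")
np.set_printoptions(precision=4,suppress=True)
cv2.imwrite("pics/1.png",a);cv2.imwrite("pics/2.png",b)
cv2.imwrite("pics/w.png",w)
print(c[2],d[2],c[1][:,2],d[1][:,2]);print(s)
E
```

```text
pics
[-0.1181 -0.4453  0.7475] [-0.0162 -0.7579  0.6537] [ 0.6297  0.4335 -0.6446] [ 0.5123  0.6856 -0.5171]
{'clock': 0.05, 'qpos': array([ 1.228 ,  0.2766,  1.5062, -0.    ,  1.3607, -0.121 ]), 'qd': array([-0.0013, -0.0005, -0.0032, -0.0001,  0.0022, -0.0012]), 'effort': array([  0.0011, -41.8089, -24.6672,  -0.0002,   0.0055,  -0.    ]), 'position': array([0.1263, 0.5604, 0.2304]), 'ee_rot': array([ 0.0005,  0.781 ,  0.6245, -0.0008]), 'contact_force': array([-0.3724, -0.816 ,  0.5352]), 'moment': array([ 0.0275, -0.0378, -0.0472]), 'width': 0.08477926073166067}
```

View pics/1.png

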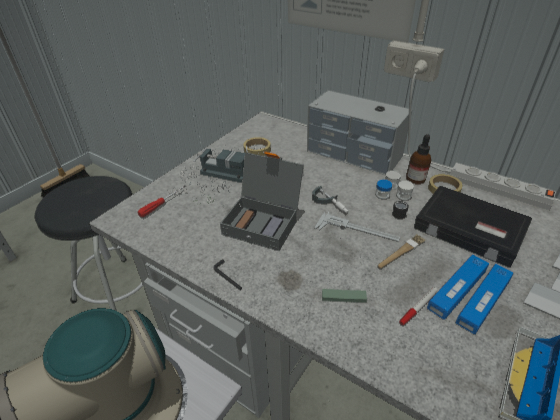

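View pics/2.png

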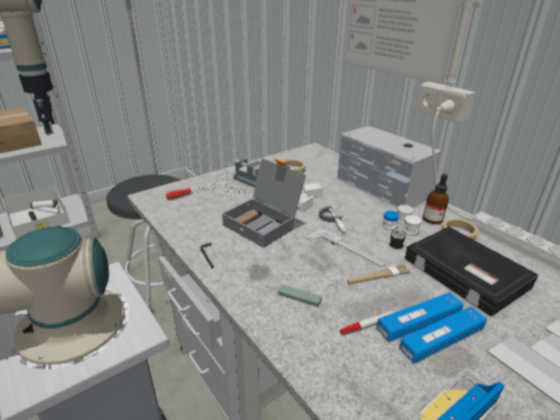

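The scene picture shows the case around (262,220) with its lid up, and the green stone at (344,296). The screwdriver is at (155,205) and the pen at (418,305). The side view agrees, with the stone at (300,295) and the case at (262,220).

Run:
```python
from h import *
np.set_printoptions(precision=4,suppress=True)
for n in("scene","side"):
    f,c,s=shot(n)
    h=cv2.cvtColor(f,cv2.COLOR_BGR2HSV)
    m=cv2.inRange(h,(45,50,40),(85,255,200)); m[:, :200]=0; m[:200]=0
    cs=max(cv2.findContours(m,0,2)[0],key=cv2.contourArea)
    M=cv2.moments(cs); uv=(M['m10']/M['m00'],M['m01']/M['m00'])
    box=cv2.boxPoints(cv2.minAreaRect(cs))
    print(n,cv2.contourArea(cs),uv,onz(c,uv,.009)); print(np.array([onz(c,p,.009) for p in box]))
    cv2.imwrite(f"pics/c_{n}.png",cv2.resize(f[140:260,205:325],None,fx=5,fy=5,interpolation=cv2.INTER_CUBIC))
f,c,s=shot("wrist"); im=manip.get_image("wrist"); print(im["mount"],im["K"])
```

```text
Traceback (most recent call last):
ValueError: max() iterable argument is empty
```

Run:
```python
from h import *
np.set_printoptions(precision=4,suppress=True)
for n in("scene","side"):
    f,c,s=shot(n)
    h=cv2.cvtColor(f,cv2.COLOR_BGR2HSV)
    if n=="scene": print(f[296,344],h[296,344])
    m=cv2.inRange(h,(40,25,40),(88,255,220)); m[:, :250]=0; m[:270]=0
    cs=max(cv2.findContours(m,0,2)[0],key=cv2.contourArea)
    M=cv2.moments(cs); uv=(M['m10']/M['m00'],M['m01']/M['m00'])
    box=cv2.boxPoints(cv2.minAreaRect(cs))
    print(n,cv2.contourArea(cs),uv,onz(c,uv,.009)); print(np.array([onz(c,p,.009) for p in box]))
    cv2.imwrite(f"pics/c_{n}.png",cv2.resize(f[140:260,205:325],None,fx=5,fy=5,interpolation=cv2.INTER_CUBIC))
im=manip.get_image("wrist"); print(im["mount"],im["K"])
```

```text
[101 115  98] [ 65  38 115]
scene 448.0 (343.6893601190476, 295.16778273809524) [ 0.4426 -0.227   0.009 ]
[[ 0.4029 -0.1918  0.009 ]
 [ 0.4323 -0.1763  0.009 ]
 [ 0.4837 -0.2642  0.009 ]
 [ 0.4532 -0.2772  0.009 ]]
side 357.5 (299.7533799533799, 295.3235431235431) [ 0.4413 -0.2297  0.009 ]
[[ 0.4036 -0.1957  0.009 ]
 [ 0.4294 -0.1729  0.009 ]
 [ 0.4784 -0.2618  0.009 ]
 [ 0.4522 -0.2812  0.009 ]]
[[ 1.     -0.0008  0.0004 -0.0003]
 [ 0.0006  0.9533  0.302  -0.0765]
 [-0.0006 -0.302   0.9533 -0.1424]
 [ 0.      0.      0.      1.    ]] [[303.8542   0.     283.0639]
 [  0.     303.8542 201.1423]
 [  0.       0.       1.    ]]
```

View pics/c_scene.png

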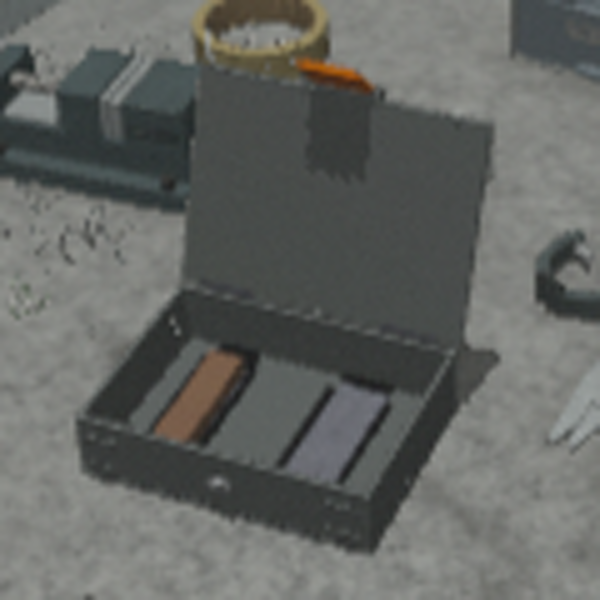

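The crop shows the case rim corners at about (80,422) and (370,500) at the front, and (455,350) and (185,290) at the back. The brown stone lies in the left bay, the right bay is empty, and the orange clasp is at the lid top (335,75).

Run:
```python
from h import *
np.set_printoptions(precision=4,suppress=True)
f,c,s=shot("scene")
P=np.array([onz(c,np.array(p)/5+[205,140],.042) for p in [(80,422),(370,500),(455,350),(185,290)]])
print(P, P.mean(0)); 
for i in range(4):
    d=P[(i+1)%4]-P[i]; print(np.linalg.norm(d),np.degrees(np.arctan2(d[1],d[0])))
# pen, screwdriver red blobs
h=cv2.cvtColor(f,cv2.COLOR_BGR2HSV); m=cv2.inRange(h,(0,150,60),(6,255,255))|cv2.inRange(h,(172,150,60),(180,255,255))
for k in cv2.findContours(m,0,2)[0]:
    if cv2.contourArea(k)>20: q=k.reshape(-1,2).mean(0); print(q,onz(c,q,.01))
```

```text
[[ 0.45    0.1398  0.042 ]
 [ 0.4842 -0.0214  0.042 ]
 [ 0.6073  0.006   0.042 ]
 [ 0.5693  0.1634  0.042 ]] [0.5277 0.072  0.042 ]
0.16480704148288292 -78.03585428171996
0.1261849295850832 12.536865756017546
0.16193685191661913 103.56768292649924
0.12165858408130521 -168.82345848538614
[406.     317.2667] [ 0.4618 -0.367   0.01  ]
[150.2821 206.2564] [0.4245 0.3918 0.01  ]
```

Request:
carry_out([
  [[-28, 26, -1.5], 0],
  [[-28, 26, -1.5], 0],
  [[-28, 26, -1.5], 0],
  [[-28, 26, -1.5], 0],
  [[-28, 26, -1.5], 0],
  [[-28, 26, -1.5], 0],
  [[-28, 26, -1.5], 0],
  [[-28, 26, -1.5], 0],
  [[-28, 26, -1.5], 0],
  [[-28, 26, -1.5], 0],
])

```text
clock: 1.23
position: [0.3231, 0.2255, 0.2446]
ee_rot: [-0.002, 0.776, 0.631, 0.003]
contact_force: [1.4, 0.0, -0.8]
width: 0.0857
```

```bash
cat >> h.py <<'E'
np.set_printoptions(precision=4,suppress=True)
def go(p,xyaw=None):
    "prints tool-axis shift (mm) and turn (deg) to reach TCP p with jaw axis yaw"
    s=manip.get_state(); q=s["ee_rot"]; T=R.from_quat([q[1],q[2],q[3],q[0]]).as_matrix()
    y=np.degrees(np.arctan2(T[1,0],T[0,0])); d=T.T@(np.array(p)-s["position"])*1000
    print("t",s["clock"],"pos",s["position"],"yaw",y,"d",d.round(1),"n",np.linalg.norm(d)/41.7,"z-axis",T[:,2],"F",s["contact_force"],"w",s["width"])
    if xyaw is not None: print("turn",-(((xyaw-y)+180)%360-180))
E
python3 -c "
from h import *
go([.42,.06,.25])"
```

```text
t 1.2333 pos [0.3231 0.2255 0.2446] yaw 78.20706376658134 d [-142.1  128.7   -6.1] n 4.601026199768061 z-axis [ 0.0027  0.0061 -1.    ] F [ 1.3867  0.0405 -0.8339] w 0.08568541574864111
```

Request:
carry_out([
  [[-30, 27, -1.5], 0],
  [[-30, 27, -1.5], 0],
  [[-30, 27, -1.5], 0],
  [[-30, 27, -1.5], 0],
  [[-20, 18, 0], 0],
  [[0, 0, 0], 0],
  [[0, 0, 0], 0],
])

```text
clock: 1.82
position: [0.4238, 0.0485, 0.2526]
ee_rot: [0.002, 0.779, 0.627, 0.006]
contact_force: [0.1, -0.1, 0.1]
width: 0.0854
```

```bash
python3 -c "
from h import *
f,c,s=shot('wrist','w1.png')
go([.42,.06,.25])"
```

```text
t 1.8667 pos [0.4239 0.0487 0.2526] yaw 77.69349043930039 d [10.2 -6.2  2.6] n 0.29365700237678344 z-axis [ 0.0129  0.0033 -0.9999] F [ 0.9665 -0.4312  0.5139] w 0.08550653741840625
```

View pics/w1.png

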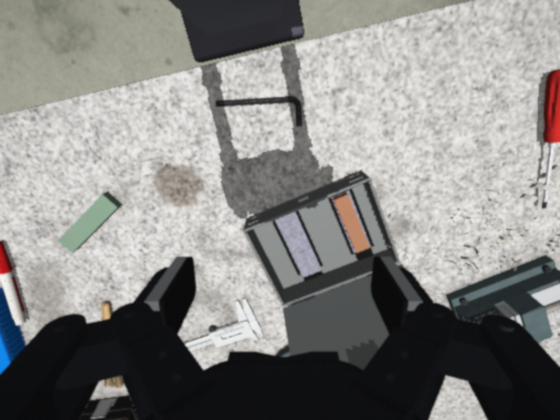

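The wrist view shows the green stone at (90,222), the empty bay (purple floor) at (298,245), the brown stone at (351,224), and the case front rim from (246,221) to (362,175).

```bash
cat > m.py <<'E'
from h import *
f,c,s=shot('wrist')
h=cv2.cvtColor(f,cv2.COLOR_BGR2HSV)
def seg(name,lo,hi,roi,z):
    x0,y0,x1,y1=roi; m=np.zeros(h.shape[:2],np.uint8); m[y0:y1,x0:x1]=cv2.inRange(h,lo,hi)[y0:y1,x0:x1]
    m=cv2.morphologyEx(m,cv2.MORPH_OPEN,np.ones((3,3)))
    k=max(cv2.findContours(m,0,cv2.CHAIN_APPROX_NONE)[0],key=cv2.contourArea).reshape(-1,2)
    P=np.array([onz(c,p,z)[:2] for p in k])*1000
    (cx,cy),(w,l),a=cv2.minAreaRect(P.astype(np.float32)); 
    if w>l: a+=90; w,l=l,w
    a=(a+90)%180  # long axis direction
    print(name,len(k),"c",round(cx,1),round(cy,1),"w,l",round(w,1),round(l,1),"long yaw",round(a,1)); return k
if __name__=="__main__":
    for p in [(90,222),(298,245),(351,224),(320,220)]: print(p,h[p[1],p[0]])
    a=seg("green",(40,20,40),(90,255,220),(20,170,150,270),.013)
    b=seg("bay",(110,12,60),(150,255,255),(260,190,335,290),.004)
    d=seg("brown",(3,80,60),(20,255,255),(320,180,385,270),.016)
    for k in(a,b,d): cv2.drawContours(f,[k.reshape(-1,1,2)],-1,(0,0,255),1)
    P=np.array([onz(c,p,.042) for p in[(246,221),(362,175),(395,263),(283,302)]]); print(P*1000,P.mean(0)*1000)
    e=P[1]-P[0]; e2=P[2]-P[3]; print(np.degrees(np.arctan2(e[1],e[0]))-90,np.degrees(np.arctan2(e2[1],e2[0]))-90,np.linalg.norm(e),np.linalg.norm(e2))
    cv2.imwrite('pics/w1c.png',cv2.resize(f[160:320,40:400],None,fx=2.2,fy=2.2,interpolation=cv2.INTER_CUBIC))
E
python3 m.py
```

```text
(90, 222) [ 64  42 171]
(298, 245) [122  22 184]
(351, 224) [ 11 113 189]
(320, 220) [ 90   7 147]
green 127 c 443.4 -222.6 w,l 25.6 106.4 long yaw 119.7
bay 156 c 542.8 46.4 w,l 33.4 103.3 long yaw 11.3
brown 134 c 521.1 122.7 w,l 19.4 89.7 long yaw 12.6
[[476.7082  -9.0334  42.    ]
 [449.5191 140.2305  42.    ]
 [576.3836 166.7235  42.    ]
 [603.3646  10.4372  42.    ]] [526.4939  77.0894  42.    ]
10.323487518850527 9.794871488215549 0.15172002885841304 0.1585981773979397
```

View pics/w1c.png

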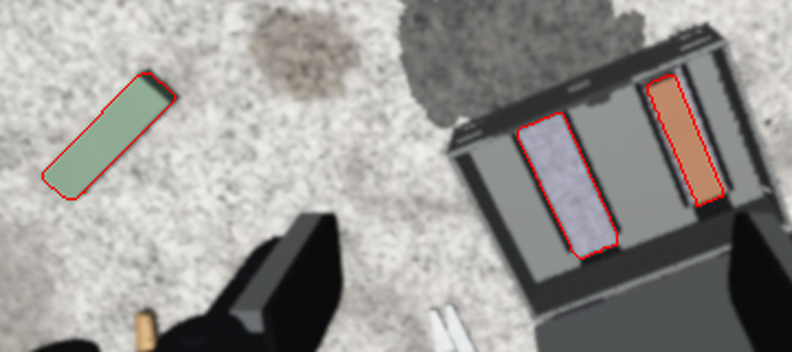

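Request:
carry_out([
  [[-37, 8, 8], 6.85],
  [[-36, 12.5, 10], 6.85],
  [[-34, 16.5, 12], 6.85],
  [[-32, 20.5, 12], 6.85],
  [[-29, 24, 12], 6.85],
  [[-26, 28, 12], 6.85],
  [[-22.5, 30.5, 12], 6.85],
  [[0, 0, 0], 0],
], fingers=60)

```text
clock: 2.58
position: [0.4259, -0.208, 0.1717]
ee_rot: [-0.002, 0.967, 0.253, 0.012]
contact_force: [0.3, 0.1, 0.4]
width: 0.0598
```

```bash
python3 -c "
from h import *
go([.4445,-.226,.10],29.7)"
```

```text
t 2.5833 pos [ 0.4259 -0.208   0.1717] yaw 29.26795666221891 d [ 5.7 24.7 71.9] n 1.8271476470246315 z-axis [ 0.0218  0.0102 -0.9997] F [0.2717 0.1132 0.4016] w 0.05981168770065195
turn -0.4320433377810957
```

Request:
carry_out([
  [[3, 12, 36], 0],
  [[3, 12, 36], -0.4],
  [[0, 0, 0], 0],
])

```text
clock: 2.83
position: [0.4471, -0.224, 0.0999]
ee_rot: [-0.001, 0.966, 0.257, 0.014]
contact_force: [-0.1, 1.0, 0.1]
width: 0.0602
```

```bash
python3 -c "
import m
from m import *
k=seg('green',(40,20,40),(90,255,220),(0,0,560,420),.013)
print(h[k[:,1].min():k[:,1].max():8,int(k[:,0].mean())])
cv2.drawContours(f,[k.reshape(-1,1,2)],-1,(0,0,255),1)
cv2.imwrite('pics/w2.png',f)
go([.4445,-.226,.005],29.7)"
```

```text
green 296 c 444.4 -226.0 w,l 24.8 100.5 long yaw 119.8
[[ 68  41  99]
 [ 66  40 179]
 [ 67  41 179]
 [ 65  40 179]
 [ 64  41  87]
 [ 64  46  88]
 [ 66  46  88]
 [ 64  43  88]
 [ 66  43  88]
 [ 68  46  88]
 [ 66  43  88]
 [ 66  43  88]
 [ 66  43  88]
 [ 62  44  87]
 [ 66  44  86]]
t 2.8833 pos [ 0.4473 -0.2235  0.1022] yaw 29.84316562677496 d [-6.4  0.1 97.1] n 2.332776698891147 z-axis [ 0.0281  0.0084 -0.9996] F [0.3375 0.2584 0.1764] w 0.05998284531110293
turn 0.1431656267749588
```

View pics/w2.png

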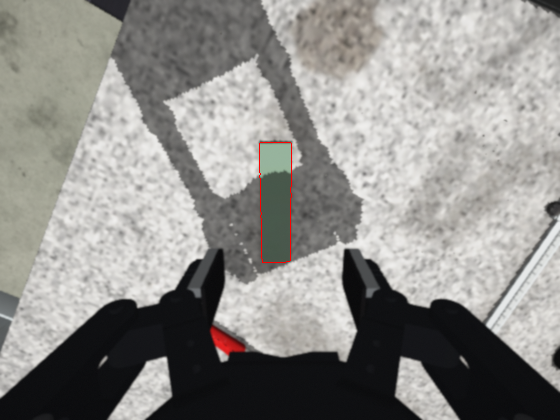

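Request:
carry_out([
  [[-3, 0, 34], 0],
  [[-3, 0, 34], 0],
  [[0, 0, 20], 0],
  [[0, 0, 6], 0],
  [[0, 0, 0], 0],
  [[0, 0, 0], 0],
])

```text
clock: 3.38
position: [0.4516, -0.2195, 0.0158]
ee_rot: [0.004, 0.964, 0.264, 0.02]
contact_force: [-0.5, 0.5, 0.8]
width: 0.0597
```

```bash
python3 -c "
from h import *
go([.4444,-.226,.006],29.8)"
```

```text
t 3.3833 pos [ 0.4516 -0.2195  0.0158] yaw 30.631416585280295 d [-9.8  1.8  9.5] n 0.33015557925414907 z-axis [ 0.0399  0.0034 -0.9992] F [-0.5481  0.476   0.7658] w 0.05973471155727776
turn 0.8314165852802944
```

Request:
carry_out([
  [[-6, 1, 5], 0],
  [[-4, 1, 4], 0.8],
])

```text
clock: 3.55
position: [0.4471, -0.2267, 0.0102]
ee_rot: [0.006, 0.966, 0.259, 0.022]
contact_force: [-0.1, -0.2, 0.3]
width: 0.0597
```

```bash
python3 -c "
from h import *
go([.4444,-.226,.006],29.8)"
```

```text
t 3.55 pos [ 0.4471 -0.2267  0.0102] yaw 30.006400183902045 d [-2.1 -2.1  4.1] n 0.12036016031134518 z-axis [ 0.0465 -0.0008 -0.9989] F [-0.1245 -0.2181  0.2813] w 0.05971735448823271
turn 0.20640018390204773
```

Request:
carry_out([
  [[0, 0, 0], 0],
])

```text
clock: 3.63
position: [0.447, -0.2273, 0.0108]
ee_rot: [0.007, 0.966, 0.258, 0.023]
contact_force: [-0.6, -0.1, -0.6]
width: 0.0602
```

```bash
python3 -c "
from h import *
g=lambda:go([.4444,-.226,.006],29.8)
g(); print(manip.get_state()['qpos'])
for i in range(4): manip.get_image('side'); g(); print(manip.get_state()['qpos'],manip.get_state()['qd'])"
```

```text
t 3.6333 pos [ 0.447  -0.2273  0.0108] yaw 29.960468594407292 d [-1.8 -2.5  4.7] n 0.13437496500079524 z-axis [ 0.0474 -0.0017 -0.9989] F [-0.6454 -0.1371 -0.6131] w 0.06017734180051756
turn 0.16046859440729122
[-0.6287  0.3808  1.9994  0.0401  0.7224 -1.1807]
t 3.6833 pos [ 0.4473 -0.2274  0.0111] yaw 29.97207391582526 d [-2.  -2.8  4.9] n 0.14433386563487693 z-axis [ 0.048  -0.002  -0.9988] F [ 0.7211 -0.3873 -0.2334] w 0.05972596272633337
turn 0.17207391582525133
[-0.6286  0.3805  1.9989  0.0403  0.7226 -1.1808] [ 0.0029  0.0033 -0.0057  0.0027 -0.0004 -0.0016]
t 3.7333 pos [ 0.4474 -0.2273  0.011 ] yaw 29.970425338652696 d [-2.1 -2.8  4.8] n 0.1423391649449573 z-axis [ 0.0479 -0.0018 -0.9989] F [ 0.9073  0.2008 -0.6751] w 0.06043788159056051
turn 0.1704253386527057
[-0.6285  0.3808  1.9988  0.0404  0.7226 -1.1808] [ 0.0023  0.0057 -0.0007  0.0002  0.0003 -0.0007]
t 3.7833 pos [ 0.4473 -0.2272  0.0108] yaw 29.975659115895407 d [-2.1 -2.6  4.6] n 0.1375126338970563 z-axis [ 0.0475 -0.0015 -0.9989] F [-0.2043 -0.3272  1.2304] w 0.0602247632071324
turn 0.1756591158953995
[-0.6284  0.3812  1.9988  0.0404  0.7227 -1.1808] [ 0.0032  0.0049  0.0028 -0.0006 -0.0029 -0.0011]
t 3.8333 pos [ 0.4473 -0.2272  0.0107] yaw 29.98391298837321 d [-2.1 -2.5  4.5] n 0.13406354160050207 z-axis [ 0.0473 -0.0014 -0.9989] F [-0.2686  0.4376  0.1536] w 0.0601450907579812
turn 0.18391298837320846
[-0.6283  0.3814  1.9989  0.0403  0.7226 -1.1809] [ 0.0009  0.0041  0.002   0.0012 -0.001   0.0004]
```

Request:
carry_out([
  [[-2, -2.5, 4], 0],
  [[0, 0, 0], 0],
  [[0, 0, 0], 0],
  [[0, 0, 0], 0],
  [[0, 0, 0], 0],
  [[0, 0, 0], 0],
  [[0, 0, 0], 0],
  [[0, 0, 0], 0],
], fingers=15, squeeze=40)

```text
clock: 4.5
position: [0.4445, -0.2264, 0.0068]
ee_rot: [0.007, 0.966, 0.258, 0.023]
contact_force: [-0.3, 1.6, 2.1]
width: 0.0239
```

```bash
python3 -c "
from h import *
go([.4444,-.226,.006],29.8)"
```

```text
t 4.5 pos [ 0.4445 -0.2264  0.0068] yaw 29.95898567957853 d [ 0.  -0.4  0.8] n 0.020698914052945234 z-axis [ 0.048  -0.0019 -0.9988] F [-0.3231  1.5827  2.0839] w 0.023880909768768603
turn 0.15898567957853516
```

Request:
carry_out([
  [[0, 0, -20], 0],
  [[0, 0, -36], 0],
  [[0, 0, -36], 0],
  [[0, 0, -36], 0],
  [[0, 0, -36], 0],
  [[0, 0, -20], 0],
  [[0, 0, 0], 0],
])

```text
clock: 5.08
position: [0.4333, -0.2244, 0.1948]
ee_rot: [0.003, 0.966, 0.258, 0.019]
contact_force: [0.6, -0.8, -0.4]
width: 0.0235
```

```bash
python3 -c "
from h import *
go([.49,.03,.25],101.8)"
```

```text
t 5.0833 pos [ 0.4333 -0.2244  0.1948] yaw 29.941456376416276 d [ 178.  -191.4  -51.7] n 6.388762054862709 z-axis [ 0.0387  0.0049 -0.9992] F [ 0.6217 -0.7565 -0.3685] w 0.023542200244852554
turn -71.85854362358373
```

Request:
carry_out([
  [[18, -19.5, -7], -7.16],
  [[20.5, -17, -7], -7.16],
  [[22.5, -14.5, -7], -7.16],
  [[24, -12, -7], -7.16],
  [[25, -9, -7], -7.16],
  [[26, -5.5, -7], -7.16],
  [[26.5, -2.5, -7], -7.16],
  [[26.5, 1, -7], -7.16],
  [[26.5, 4.5, -7], -7.16],
  [[25.5, 8, -7], -7.16],
])

```text
clock: 5.92
position: [0.4827, 0.0431, 0.2587]
ee_rot: [0.007, 0.631, 0.776, 0.009]
contact_force: [0.9, -0.2, -0.2]
width: 0.0234
```

```bash
python3 -c "
from h import *
go([.49,.03,.25],101.8)
f,c,s=shot('wrist','w3.png')
go([.49,.03,.25],101.8)
f,c,s=shot('wrist','w3.png')
np.save('w3.npy',np.r_[s['position'],s['ee_rot']])
go([.49,.03,.25],101.8)
"
```

```text
t 5.9167 pos [0.4827 0.0431 0.2587] yaw 101.79193923616656 d [-14.3   4.3   8.8] n 0.4156272681107848 z-axis [ 0.0229  0.0054 -0.9997] F [ 0.9386 -0.1781 -0.1844] w 0.023413486141317604
turn -0.008060763833441342
t 5.9667 pos [0.4844 0.048  0.26  ] yaw 102.17844312152585 d [-18.8   1.4   9.9] n 0.5110581060292165 z-axis [ 0.0265  0.0115 -0.9996] F [1.0948 4.027  0.9022] w 0.023337463138209034
turn 0.3784431215258337
t 6.0167 pos [0.4839 0.0452 0.2594] yaw 101.78574705400925 d [-16.1   2.6   9.4] n 0.4517457178094842 z-axis [ 0.0256  0.0076 -0.9996] F [ 1.0623 -0.3673 -0.4981] w 0.02373417130068967
turn -0.014252945990733679
```

View pics/w3.png

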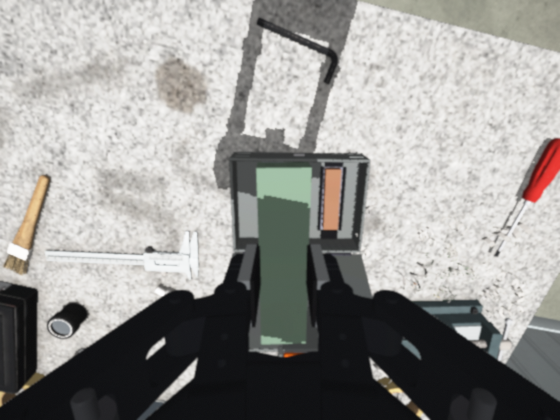

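The wrist view now has the case square to the image: front rim near row 155 from (234,154) to (368,155), hinge near row 250, brown stone at (332,198). The held stone covers the empty bay.

```bash
python3 -c "
from h import *
f,c,s=shot('wrist'); f,c,s=shot('wrist')
import pickle; pickle.dump((f,c),open('w4.pkl','wb'))
cv2.imwrite('pics/w4.png',cv2.resize(f[145:260,222:382],None,fx=5,fy=5,interpolation=cv2.INTER_CUBIC))
from m import h
"
```

```text
(no output)
```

View pics/w4.png

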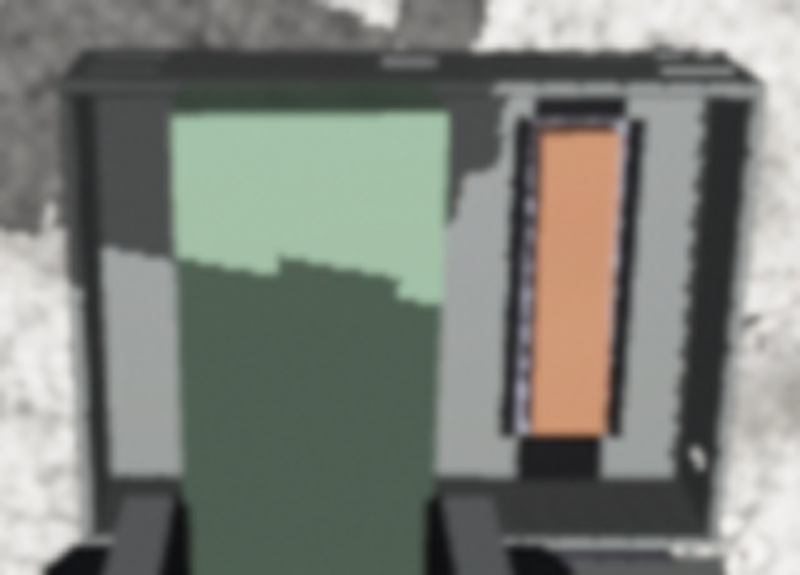

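```bash
python3 -c "
from h import *
import pickle
f,c=pickle.load(open('w4.pkl','rb'))
pts=[((65,86),.042,(-63,-85)),((765,88),.042,(-63,85)),((112,478),.004,(59,-81)),((672,478),.004,(59,81)),((90,97),.042,(-59,-81)),((735,97),.042,(-59,81))]
W=np.array([onz(c,np.array(p)/5+[222,145]-.4,z)[:2]*1000 for p,z,_ in pts]); C=np.array([q for *_,q in pts],float)
wc,cc=W.mean(0),C.mean(0); A=C-cc;B=W-wc
th=np.arctan2((A[:,0]*B[:,1]-A[:,1]*B[:,0]).sum(),(A*B).sum())
Rm=np.array([[np.cos(th),-np.sin(th)],[np.sin(th),np.cos(th)]]); t=wc-Rm@cc
print('yaw',np.degrees(th),th,'t',t); print(((C@Rm.T+t)-W)@Rm)
print('bay',t+Rm@[0,-33],'brown bay',t+Rm@[0,47])
h=cv2.cvtColor(f,cv2.COLOR_BGR2HSV)
def seg(lo,hi,z,roi):
    m=np.zeros(h.shape[:2],np.uint8); x0,y0,x1,y1=roi; m[y0:y1,x0:x1]=cv2.inRange(h,lo,hi)[y0:y1,x0:x1]
    k=max(cv2.findContours(m,0,1)[0],key=cv2.contourArea).reshape(-1,2); 
    r=cv2.minAreaRect(np.array([onz(c,p,z)[:2]*1000 for p in k],np.float32)); return r,(np.array(r[0])-t)@Rm
print('brown in case',seg((3,80,60),(20,255,255),.016,(310,160,360,250)))
# green stone in tool: front end edge, at its top height z = tcp+~.006
s=manip.get_state(); print(s['position'])
zt=s['position'][2]+.006
for p in [(172,112),(448,112),(190,540),(428,540)]:
    w=onz(c,np.array(p)/5+[222,145]-.4,zt); print(p,w*1000,(w[:2]*1000-t)@Rm)
print('tcp in case',(s['position'][:2]*1000-t)@Rm)
"
```

```text
yaw 11.354230476770844 0.19816870584993676 t [533.2636  78.525 ]
[[-0.6014 -2.0686]
 [-0.5226  1.1521]
 [-0.7086  0.0085]
 [-0.2043  0.7186]
 [ 0.7597 -3.9066]
 [ 1.2771  4.0961]]
bay [539.7604  46.1709] brown bay [524.0105 124.6052]
brown in case (((521.454345703125, 122.58024597167969), (88.07365417480469, 20.80792236328125), 13.955963134765625), array([-2.9048, 45.5179]))
[0.4827 0.0414 0.2587]
(172, 112) [436.7709  20.612  264.6555] [-106.0057  -37.7827]
(448, 112) [431.7835  45.0252 264.6555] [-106.0893  -12.8654]
(190, 540) [479.1819  29.8288 264.6555] [-62.6103 -37.0959]
(428, 540) [474.4441  53.0517 264.6555] [-62.6834 -13.3947]
tcp in case [-56.878 -26.466]
```

Request:
carry_out([
  [[-2, 12, 20], 0.4],
  [[-2, 12, 26], 0],
  [[-2, 12, 26], 0],
  [[-1, 12, 22], 0],
  [[0, 0, 0], 0],
])

```text
clock: 6.58
position: [0.5337, 0.0374, 0.1613]
ee_rot: [0.009, 0.641, 0.768, 0.008]
contact_force: [0.1, 0.3, -0.9]
width: 0.0238
```

```bash
cat >> h.py <<'E'
CT=np.array([533.3,78.5]); CY=np.radians(11.35); CR=np.array([[np.cos(CY),-np.sin(CY)],[np.sin(CY),np.cos(CY)]])
def gc(x,y,z,xyaw=101.35):
    "target in case frame, mm"
    for i in range(2): manip.get_image('side')
    s=manip.get_state(); print("case",((s["position"][:2]*1000-CT)@CR).round(1),(s["position"][2]*1000).round(1))
    w=CT+CR@[x,y]; go([w[0]/1000,w[1]/1000,z/1000],xyaw)
E
python3 -c "
from h import *
gc(-2,-33,40)"
```

```text
case [ -7.9 -40.2] 164.5
t 6.6833 pos [0.5335 0.0375 0.1645] yaw 100.31360736455181 d [  7.8   2.5 124.6] n 2.9946032514011107 z-axis [ 0.0261  0.0012 -0.9997] F [0.2834 0.3689 0.78  ] w 0.023426256323213338
turn -1.0363926354481805
```

Request:
carry_out([
  [[3, 1, 30], -0.5],
  [[3, 1, 36], -0.5],
  [[1.5, 0, 28], 0],
  [[0, 0, 8], 0],
])

```text
clock: 7.02
position: [0.5421, 0.042, 0.0688]
ee_rot: [0.017, 0.636, 0.772, 0.014]
contact_force: [-1.5, 0.4, -1.4]
width: 0.0235
```

```bash
python3 -c "
from h import *
gc(-1,-33,13)"
```

```text
case [  2.7 -37.9] 70.6
t 7.1167 pos [0.5434 0.0419 0.0706] yaw 101.02150086391511 d [ 5.4 -6.3 57.3] n 1.388747561167326 z-axis [ 0.0458 -0.0009 -0.999 ] F [-0.049  -0.6051 -0.2113] w 0.023830469819662622
turn -0.32849913608487213
```

Request:
carry_out([
  [[2.5, -3, 18], -0.3],
  [[2.5, -3, 16], 0],
  [[0, -1, 8], 0],
])

```text
clock: 7.37
position: [0.5445, 0.044, 0.0361]
ee_rot: [0.025, 0.634, 0.773, 0.019]
contact_force: [-0.5, 0.1, 0.2]
width: 0.0234
```

```bash
python3 -c "
from h import *
gc(-1,-33,13)"
```

```text
case [  4.  -36.1] 35.9
t 7.4667 pos [0.5443 0.0439 0.0359] yaw 101.22760681158125 d [ 3.4 -6.4 22.5] n 0.5670324947395925 z-axis [ 0.0619 -0.0022 -0.9981] F [-0.8852  0.0866 -0.4971] w 0.02323127994040712
turn -0.12239318841875502
```

Request:
carry_out([
  [[2, -4, 9], 0],
  [[1.5, -4, 9], 0],
  [[0, 0, 0], 0],
])

```text
clock: 7.72
position: [0.5404, 0.0452, 0.021]
ee_rot: [0.028, 0.634, 0.772, 0.021]
contact_force: [-0.0, -0.3, -0.9]
width: 0.0235
```

```bash
python3 -c "
from h import *
gc(-1,-33,13)
f,c,s=shot('wrist')
import pickle; pickle.dump((f,c),open('w5.pkl','wb'))
t=CT
def px(x,y,z):
    w=CT+CR@[x,y]; return proj(c,[w[0]/1000,w[1]/1000,z/1000])
q=np.array([px(*a) for a in [(-63,-85,42),(-63,85,42),(-54,-48.5,4),(-54,-17.5,4),(-59,-81,42),(59,81,4)]]); print(q)
u0,v0=q.min(0).astype(int)-12; u0=max(u0,0); v0=max(v0,0)
for p in q: cv2.circle(f,tuple(int(round(a)) for a in p),1,(0,0,255),-1)
f=f[v0:v0+150,u0:u0+200]; print(u0,v0); cv2.imwrite('pics/w5.png',cv2.resize(f,None,fx=4,fy=4,interpolation=cv2.INTER_CUBIC))
"
```

```text
case [  2.  -34.4] 22.0
t 7.8167 pos [0.542  0.0451 0.022 ] yaw 101.18668652182971 d [ 1.6 -3.6  8.8] n 0.2308384535760359 z-axis [ 0.0737 -0.0029 -0.9973] F [ 0.0578 -0.0588 -0.4309] w 0.023409626834680106
turn -0.16331347817026654
[[151.9791 141.3495]
 [600.5406 141.1949]
 [256.8555 145.068 ]
 [317.6606 145.0598]
 [163.8224 151.6142]
 [464.7845 320.8521]]
139 129
```

View pics/w5.png

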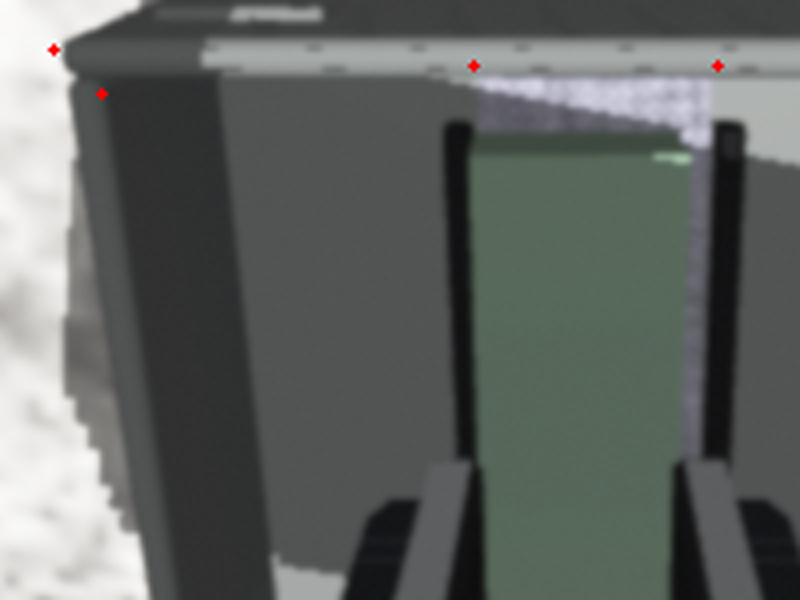

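The wrist crop shows the stone just above its bay. The stone's left edge is close to the left rib (445–470), and on the right there is a purple strip up to the rib at (715–745). The front rim sits about 1–2 mm toward the robot from my model.

```bash
python3 -c "
from h import *
import pickle
f,c=pickle.load(open('w5.pkl','rb'))
print(c[2])
def cs(p,z):
    w=onz(c,np.array(p)/4+[139,129]-.4,z/1000)[:2]*1000; return ((w-CT)@CR).round(1)
for z in (22,25,28):
    a,b=cs((471,152),z),cs((692,152),z); e,g=cs((485,560),z),cs((670,560),z); print(z,a,b,b[1]-a[1],(a+b)/2,'near',e,g)
print('bay floor sides',cs((478,100),4),cs((712,100),4)); print('rib tops outer/inner at 8',cs((445,130),8),cs((470,130),8),cs((715,130),8),cs((745,130),8))
print('rim outer',cs((300,40),42),'inner',cs((300,75),42), cs((300,70),42))
"
```

```text
[0.4566 0.0301 0.1585]
22 [-47.6 -47.2] [-47.6 -21.6] 25.6 [-47.6 -34.4] near [  8.2 -47.4] [  8.  -22.8]
25 [-48.4 -46.9] [-48.4 -21.9] 25.0 [-48.4 -34.4] near [  6.2 -47. ] [  6. -23.]
28 [-49.2 -46.6] [-49.2 -22.1] 24.5 [-49.2  -34.35] near [  4.2 -46.7] [  4.  -23.2]
bay floor sides [-49.6 -48. ] [-49.6 -17.9]
rib tops outer/inner at 8 [-46.6 -51.9] [-46.6 -48.8] [-46.7 -17.7] [-46.7 -13.9]
rim outer [-64. -61.] inner [-60.7 -61.3] [-61.2 -61.3]
```

Request:
carry_out([
  [[1, -3, 3], 0],
  [[0.7, -3, 3], 0],
])

```text
clock: 8.03
position: [0.5388, 0.0454, 0.0173]
ee_rot: [0.032, 0.634, 0.772, 0.024]
contact_force: [-0.1, 0.6, -0.1]
width: 0.0237
```

```bash
python3 -c "
from h import *
gc(-1.3,-32.8,12)"
```

```text
case [ -2.4 -33.2] 16.6
t 8.1333 pos [0.5375 0.0455 0.0166] yaw 101.17979442025563 d [0.5 0.7 4.6] n 0.11332713220869334 z-axis [ 0.0766 -0.0031 -0.9971] F [ 0.064  -0.551  -1.9876] w 0.02367110539580946
turn -0.170205579744362
```

Request:
carry_out([
  [[0.3, 0, 2], 0],
  [[0, 0, 2], 0],
])

```text
clock: 8.3
position: [0.538, 0.0458, 0.0128]
ee_rot: [0.031, 0.634, 0.772, 0.023]
contact_force: [-1.4, 0.3, 1.8]
width: 0.0233
```

```bash
python3 -c "
from h import *
gc(-1.3,-32.8,12)"
```

```text
case [ -1.9 -33. ] 12.8
t 8.4 pos [0.538  0.0458 0.0128] yaw 101.1747105963377 d [0.2 0.5 0.8] n 0.023235634591744644 z-axis [ 0.0771 -0.0031 -0.997 ] F [-0.5829  0.2928  2.6605] w 0.02379129997741917
turn -0.17528940366230472
```

Request:
carry_out([
  [[0, 0, 0], 0],
  [[0, 0, 0], 0],
  [[0, 0, 0], 0],
  [[0, 0, 0], 0],
], fingers=40)

```text
clock: 8.73
position: [0.5385, 0.0457, 0.0128]
ee_rot: [0.031, 0.634, 0.772, 0.024]
contact_force: [0.1, -0.1, 0.0]
width: 0.0399
```

Request:
carry_out([
  [[0, 0, -10], 0],
  [[0, 0, -30], 0],
  [[0, 0, -36], 0],
  [[0, 0, -36], 0],
  [[0, -10, -36], 0],
  [[0, -20, -36], 0],
  [[0, -20, -30], 0],
  [[0, 0, 0], 0],
])

```text
clock: 9.4
position: [0.4707, 0.0364, 0.2341]
ee_rot: [0.03, 0.634, 0.772, 0.022]
contact_force: [-0.4, -0.5, -0.1]
width: 0.0401
```

```bash
python3 -c "
from h import *
gc(-60,-33,250)
f,c,s=shot('wrist','w6full.png')
u,v=proj(c,np.r_[(CT+CR@[0,-10])/1000,.02]).astype(int); print(u,v)
u0=max(0,u-100);v0=max(0,v-75)
cv2.imwrite('pics/w6.png',cv2.resize(f[v0:v0+150,u0:u0+200],None,fx=4,fy=4,interpolation=cv2.INTER_CUBIC)); print(u0,v0)
h=cv2.cvtColor(f,cv2.COLOR_BGR2HSV)
def seg(n,lo,hi,z):
    m=cv2.inRange(h,lo,hi); m[:v0]=0;m[v0+150:]=0;m[:,:u0]=0;m[:,u0+200:]=0
    k=max(cv2.findContours(m,0,1)[0],key=cv2.contourArea).reshape(-1,2)
    r=cv2.minAreaRect(np.array([(onz(c,p,z)[:2]*1000-CT)@CR for p in k],np.float32)); print(n,r)
seg('green',(40,20,40),(90,255,220),.017); seg('brown',(3,80,60),(20,255,255),.016)
"
```

```text
case [-68.7 -28.8] 229.9
t 9.5 pos [0.4716 0.0367 0.2299] yaw 101.20441589122885 d [ -4.5  10.1 -19.3] n 0.5341113689106215 z-axis [ 0.0714 -0.0028 -0.9974] F [ 0.5363  0.0817 -0.3015] w 0.04012279045576617
turn -0.14558410877114625
301 214
201 139
green ((-1.7251930236816406, -33.801353454589844), (102.63605499267578, 26.329504013061523), 0.5068378448486328)
brown ((-3.2659034729003906, 45.46562194824219), (88.62913513183594, 21.799951553344727), 3.335815191268921)
```

View pics/w6.png

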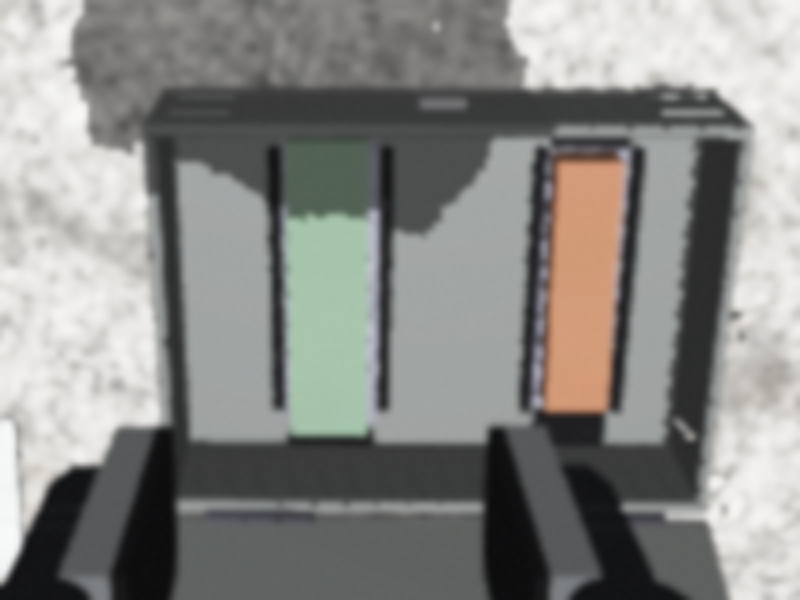

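The stone lies flat between the bay's side ribs, at (330,320) in the crop. It measures about (-1.7, -33.8) mm in the case, turned 0.5°. The brown stone is undisturbed. Next I estimate the lid angle and look for obstacles behind it.

```bash
python3 -c "
from h import *
f,c,s=shot('scene')
def W(x,y,z): 
    w=CT+CR@[x-1.4,y]; return np.r_[w,z]/1000
m=[np.array(p)/5+[205,140]-.4 for p in [(200,68),(492,122)]]
for th in np.arange(1.6,2.01,.04):
    print(round(th,2),[ (proj(c,W(63-128*np.cos(th),y,42+128*np.sin(th)))-q).round(1) for y,q in zip((86,-86),m)])
for n,p in dict(cabL=(309,140),cabR=(400,168),tape=(258,152),viseR=(272,178),viseT=(240,152)).items():
    w=onz(c,p,0)[:2]*1000; print(n,((w-CT)@CR).round())
print(manip.get_state()['qpos'])
"
```

```text
1.6 [array([-7.3,  3.2]), array([-5.4,  5.6])]
1.64 [array([-6.5,  2.4]), array([-4.7,  4.6])]
1.68 [array([-5.6,  1.6]), array([-4. ,  3.7])]
1.72 [array([-4.7,  0.8]), array([-3.3,  2.9])]
1.76 [array([-3.8,  0.2]), array([-2.7,  2.2])]
1.8 [array([-3. , -0.4]), array([-2. ,  1.5])]
1.84 [array([-2.1, -0.9]), array([-1.3,  0.9])]
1.88 [array([-1.3, -1.3]), array([-0.7,  0.4])]
1.92 [array([-0.4, -1.6]), array([-0.1,  0. ])]
1.96 [array([ 0.4, -1.9]), array([ 0.6, -0.3])]
2.0 [array([ 1.2, -2.1]), array([ 1.2, -0.6])]
cabL [498.  32.]
cabR [ 434. -308.]
tape [355. 170.]
viseR [228.  61.]
viseT [332. 229.]
[-0.0711  0.0873  1.7611  0.0024  1.228  -1.839 ]
```

Request:
carry_out([
  [[0, 15, -5], 0],
  [[0, 33, 0], 0],
  [[0, 35, 0], 0],
  [[0, 35, 0], 0],
  [[0, 35, 0], 0],
  [[0, 35, 0], 0],
  [[0, 20, 0], 0],
  [[0, 0, 0], 0],
], fingers=0)

```text
clock: 10.27
position: [0.678, 0.0805, 0.2206]
ee_rot: [0.013, 0.634, 0.773, 0.009]
contact_force: [0.0, -0.8, -0.4]
width: 0.0003
```

```bash
python3 -c "
from h import *
gc(138,-30,140)"
```

```text
case [137.9 -26.3] 220.5
t 10.3667 pos [0.6737 0.0798 0.2205] yaw 101.22345918351789 d [-3.1 -1.9 80.5] n 1.9314792468002362 z-axis [ 0.0264 -0.0025 -0.9996] F [-0.1079 -0.475  -0.3061] w 3.996987673063747e-05
turn -0.12654081648210536
```

Request:
carry_out([
  [[-1, 1, 25], 0],
  [[-1, 1, 30], 0],
  [[-1, 0, 22], 0],
  [[0, 0, 0], 0],
])

```text
clock: 10.7
position: [0.6728, 0.0765, 0.1393]
ee_rot: [0.008, 0.634, 0.773, 0.005]
contact_force: [-1.5, 0.9, -1.1]
width: -0.0
```

```bash
python3 -c "
from h import *
gc(110,-30,140)"
```

```text
case [139.1 -29.7] 143.8
t 10.8 pos [0.6755 0.0768 0.1438] yaw 101.24032946551912 d [ -0.3 -29.2   3. ] n 0.7042241996574263 z-axis [ 0.0267 -0.0029 -0.9996] F [0.1815 0.2607 0.4224] w -4.933711367923422e-06
turn -0.10967053448086972
```

Request:
carry_out([
  [[0, -8, 0], 0],
  [[0, -8, 0], 0],
  [[0, -8, 0], 0],
  [[0, -8, 0], 0],
])

```text
clock: 11.13
position: [0.6481, 0.0709, 0.1507]
ee_rot: [0.018, 0.634, 0.773, 0.014]
contact_force: [5.0, 1.1, 2.7]
width: 0.0001
```

```bash
python3 -c "
from h import *
gc(90,-30,140)"
```

```text
case [109.4 -30.1] 150.7
t 11.2333 pos [0.6465 0.0705 0.1507] yaw 101.22662371194909 d [  0.2 -19.9   9.9] n 0.5324956353254241 z-axis [ 0.0427 -0.0021 -0.9991] F [2.2903 1.4233 1.8097] w 7.448713843369816e-05
turn -0.12337628805090617
```

Request:
carry_out([
  [[0, -9, 4], 0],
  [[0, -9, 4], 0],
  [[0, -9, 4], 0],
  [[0, -9, 4], 0],
])

```text
clock: 11.57
position: [0.6187, 0.0635, 0.1393]
ee_rot: [0.025, 0.634, 0.773, 0.02]
contact_force: [3.3, 1.2, 2.3]
width: 0.0001
```

```bash
python3 -c "
from h import *
gc(43,-30,137)"
```

```text
case [ 77.8 -31.2] 137.9
t 11.6667 pos [0.6157 0.0633 0.1379] yaw 101.21733301017171 d [  1.1 -34.8  -1.1] n 0.8359014351405899 z-axis [ 0.0584 -0.0019 -0.9983] F [-0.5341 -0.0316 -0.1689] w -6.282403485295843e-06
turn -0.1326669898282944
```

Request:
carry_out([
  [[0, -12, 2], 0],
  [[0, -12, 3], 0],
  [[0, -12, 4], 0],
  [[0, -11, 6], 0],
  [[0, -10, 7], 0],
])

```text
clock: 12.08
position: [0.5666, 0.0522, 0.1155]
ee_rot: [0.028, 0.634, 0.772, 0.023]
contact_force: [1.9, 0.1, 5.7]
width: 0.0003
```

```bash
python3 -c "
from h import *
gc(-5,-30,103)"
```

```text
case [ 24.5 -32.1] 113.7
t 12.1833 pos [0.5636 0.0518 0.1137] yaw 101.18885061210294 d [  2.2 -30.1   8.8] n 0.7537621670742704 z-axis [ 0.0657 -0.0015 -0.9978] F [-0.6367 -0.3706 -0.6453] w 0.0003496373119695649
turn -0.16114938789706912
```

Request:
carry_out([
  [[0, -10, 5], 0],
  [[0, -9, 7], 0],
  [[0, -8, 8], 0],
  [[0, -7, 9], 0],
  [[0, -5, 10], 0],
])

```text
clock: 12.6
position: [0.5315, 0.045, 0.0743]
ee_rot: [0.027, 0.635, 0.772, 0.022]
contact_force: [-0.6, 1.4, 3.8]
width: 0.0001
```

```bash
python3 -c "
from h import *
gc(-26,-30,48)"
```

```text
case [ -9.9 -32.2] 72.8
t 12.7 pos [0.53   0.045  0.0728] yaw 101.13414365986817 d [  2.5 -17.7  23.6] n 0.7108841557638689 z-axis [ 0.0663  0.0002 -0.9978] F [-0.1211  0.0069 -0.0584] w -5.118312180530771e-05
turn -0.21585634013183608
```

Request:
carry_out([
  [[0, -5, 8], 0],
  [[0, -5, 8], 0],
  [[0, -4, 7], 0],
  [[0, -2, 6], 0],
])

```text
clock: 13.03
position: [0.5228, 0.0425, 0.0472]
ee_rot: [0.03, 0.635, 0.772, 0.025]
contact_force: [-19.3, 2.5, 83.0]
width: 0.0002
```

```bash
python3 -c "
from h import *
gc(-30,-30,46)"
```

```text
case [-17.5 -33.2] 47.9
t 13.1333 pos [0.5227 0.0425 0.0479] yaw 101.09157546007596 d [  3.1 -12.7   0.9] n 0.313573159324639 z-axis [ 0.0789  0.0012 -0.9969] F [-6.214  1.171 31.233] w 0.00014506305517960656
turn -0.2584245399240217
```

Request:
carry_out([
  [[0, 0, -12], 0],
  [[0, 0, -20], 0],
  [[5, -10, -10], 0],
  [[5, -25, 0], 0],
  [[6, -25, 0], 0],
  [[6, -25, 0], 0],
  [[6, -15, 0], 0],
  [[0, 0, 0], 0],
])

```text
clock: 13.8
position: [0.4054, 0.05, 0.0808]
ee_rot: [0.024, 0.634, 0.772, 0.02]
contact_force: [-0.6, 0.4, -0.2]
width: 0.0002
```

```bash
python3 -c "
from h import *
gc(-120,0,40)
f,c,s=shot('scene'); cv2.imwrite('pics/s2.png',cv2.resize(f[140:270,195:345],None,fx=5,fy=5,interpolation=cv2.INTER_CUBIC))"
```

```text
case [-126.3   -4.2] 81.7
t 13.9 pos [0.4103 0.0496 0.0817] yaw 101.17955126209549 d [ 4.8  3.5 42. ] n 1.0167503710392025 z-axis [ 0.0687 -0.0009 -0.9976] F [ 0.0278 -0.7469  0.1144] w 3.508771984546392e-06
turn -0.17044873790450765
```

View pics/s2.png

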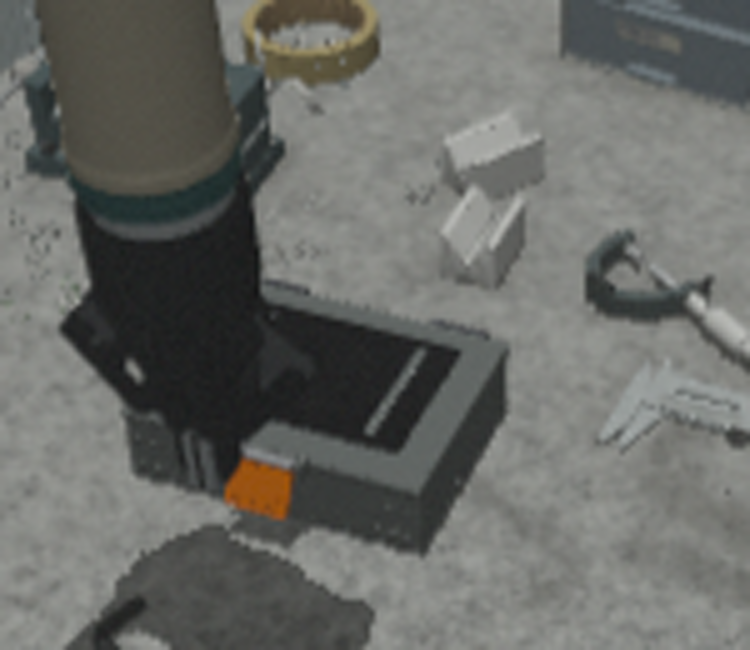

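The lid is flat shut, and the orange clasp at (262,488) slopes down and out with nothing in its way.

Request:
carry_out([
  [[1.5, 1, 20], 0],
  [[1.5, 1, 20], 0],
  [[1, 1, 14], 0],
  [[0, 1, 6], 0],
  [[0, 0, 0], 0],
])

```text
clock: 14.37
position: [0.4324, 0.0529, 0.0221]
ee_rot: [0.033, 0.634, 0.772, 0.026]
contact_force: [0.3, 0.2, 0.5]
width: -0.0002
```

```bash
python3 -c "
from h import *
gc(-90,0,22)"
```

```text
case [-103.9   -5.3] 23.1
t 14.4667 pos [0.4325 0.0529 0.0231] yaw 101.12977385005509 d [ 5.4 13.7  2.2] n 0.35691253298162784 z-axis [ 0.0855 -0.0023 -0.9963] F [-0.3584  0.1022  0.238 ] w -3.090362963655678e-05
turn -0.2202261499448923
```

Request:
carry_out([
  [[2, 5, 0.5], 0],
  [[2, 5, 0.5], 0],
  [[1, 4, 0.5], 0],
  [[0, 3, 0.5], 0],
])

```text
clock: 14.8
position: [0.4506, 0.0615, 0.0245]
ee_rot: [0.035, 0.634, 0.772, 0.027]
contact_force: [-0.9, -0.1, -0.8]
width: -0.0
```

```bash
python3 -c "
from h import *
gc(-82,0,22)"
```

```text
case [-83.9  -0.6] 24.4
t 14.9 pos [0.4512 0.0614 0.0244] yaw 101.09232399430614 d [0.6 1.7 2.6] n 0.07570645110654285 z-axis [ 0.089  -0.0025 -0.996 ] F [-0.9452  0.2806  0.4101] w 0.00032685164534851634
turn -0.2576760056938383
```

Light contact so far (about 1 N). I push on in small steps until the clasp is firmly home.

Request:
carry_out([
  [[0, 2, 0.5], 0],
  [[0, 2, 0.5], 0],
  [[0, 2, 0.5], 0],
])

```text
clock: 15.15
position: [0.4527, 0.0623, 0.023]
ee_rot: [0.032, 0.634, 0.772, 0.024]
contact_force: [-5.8, -2.4, 3.9]
width: -0.0002
```

```bash
python3 -c "
from h import *
gc(-80,0,22)"
```

```text
case [-82.1   0. ] 22.9
t 15.25 pos [0.4528 0.0623 0.0229] yaw 101.17243750327735 d [0.  2.1 1.1] n 0.05606687346376547 z-axis [ 0.0803 -0.0034 -0.9968] F [-4.6531 -1.2908  2.9215] w -0.00022145362856934434
turn -0.17756249672265767
```

Request:
carry_out([
  [[0, 2.5, 0], 0],
  [[0, 2.5, 0], 0],
])

```text
clock: 15.42
position: [0.4527, 0.0626, 0.0226]
ee_rot: [0.029, 0.634, 0.773, 0.021]
contact_force: [-5.4, -2.6, 3.6]
width: 0.0002
```

```bash
python3 -c "
from h import *
gc(-80,0,22)"
```

```text
case [-82.2   0.3] 22.5
t 15.5167 pos [0.4527 0.0626 0.0225] yaw 101.2386370582354 d [-0.3  2.1  0.7] n 0.05410557990788516 z-axis [ 0.0705 -0.0047 -0.9975] F [-5.894  -1.7981  4.4176] w -0.00016968787970465896
turn -0.1113629417645825
```

Request:
carry_out([
  [[0, -6, 0], 0],
  [[0, -15, 0], 0],
  [[0, -25, -10], 0],
  [[0, -25, -20], 0],
  [[-25, -20, -20], 0],
  [[-35, 0, -15], 0],
  [[-38, 0, -10], 0],
  [[-38, 0, 0], 0],
  [[-38, 0, 0], 0],
  [[0, 0, 0], 0],
])

```text
clock: 16.35
position: [0.3971, -0.133, 0.0993]
ee_rot: [0.041, 0.631, 0.774, 0.026]
contact_force: [1.0, -0.5, -0.4]
width: -0.0
```

```bash
python3 -c "
from h import *
gc(-110,-180,100)
f,c,s=shot('scene'); g,d,_=shot('side')
def W(x,y,z): 
    w=CT+CR@[x-1.4,y]; return np.r_[w,z]/1000
for a in (0,.15,.35): print(a,[ (proj(k,W(-72-30*np.sin(a),0,45-30*np.cos(a)))).round(1) for k in (c,d)])
cv2.imwrite('pics/s3.png',np.hstack([cv2.resize(i[u:u+100,v:v+100],None,fx=4,fy=4,interpolation=cv2.INTER_CUBIC) for i,u,v in ((f,170,212),(g,170,212))]))"
```

```text
case [-177.6 -174.3] 97.8
t 16.45 pos [ 0.3934 -0.1274  0.0978] yaw 101.66040422685836 d [-6.1 67.5  3.7] n 1.628574683997876 z-axis [ 0.0888 -0.0054 -0.996 ] F [-0.1867  0.747  -0.023 ] w 0.0003748841067349268
turn 0.3104042268583669
0 [array([247.2, 240.2]), array([239.8, 232.5])]
0.15 [array([246.4, 241.2]), array([238.6, 233. ])]
0.35 [array([245.4, 242.3]), array([237. , 233.4])]
```

View pics/s3.png

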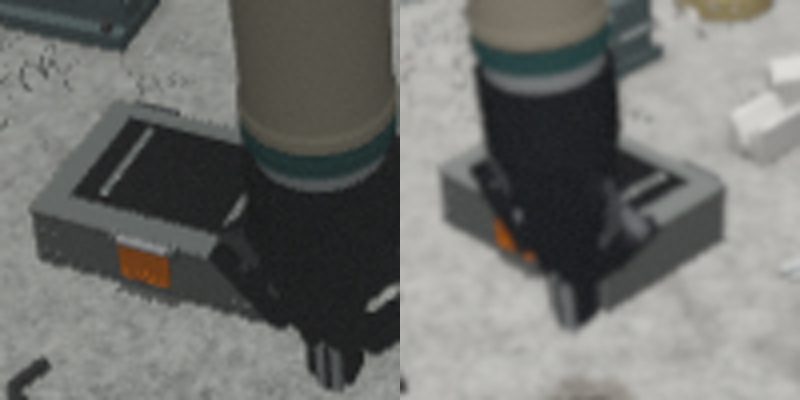

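The clasp shows upright and flat on the front, its end at about (248,241) against a predicted (247,240) for angle 0. The lid is shut and the arm is clear.

```bash
python3 -c "
from rig import manip
print(manip.sign_off())"
```

```text
the job is handed in; nothing more can be done
None
```

The job is done and handed in at about 16.5 s of the 61 s allowed; the sign-off gives no verdict.

- **Green stone:** I laid it in the empty bay and released it. With the lid still open, the wrist camera put it about 1 mm off centre both along and across the bay, turned 0.5°, between the ribs. I couldn't re-check it after shutting the lid.
- **Brown stone:** it lay in its bay, less than 4 mm off centre along it, at the last look before the lid shut.
- **Lid:** I pushed it over from behind and pressed it shut. The fingertip stopped at 47.9 mm, matching the closed lid's top at 48 mm, and the last picture shows it flat.
- **Clasp:** I folded it home to a hard stop at about 6 N. The finger stopped at case x -82.2 mm, where about -82.4 mm was expected. The clasp end shows within about 1 pixel of the fully folded position.
- **Screwdriver and pen:** the arm stayed well clear of both, though I didn't measure them again at the end.

Two things did not go cleanly:
- **Force spike:** pressing the lid shut peaked at 83 N on the wrist, through the fingers. That is under the 120 N wrist limit. I assumed the 40 N limit on the arm and gripper body does not cover the fingers.
- **Tool tilt:** the tool tilted by up to 0.09 rad as the moves added up. I allowed for this when placing the stone and pushing the lid and clasp.

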